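# Brace the screw-top pot in the cam clamp and unscrew its tight cap

## Task

Open the small aluminium screw-top pot that stands in the bench clamp: first wind the clamp's T-key clockwise, in as many partial turns as it takes, to its stop so that the sprung pad braces the pot in the vee; then unscrew the tight black cap anticlockwise until its thread lets go and lift it straight off. The pot must not turn, tip or rise, and the other things stay where they lie. Finish still holding the cap, level and centred just above the open mouth and clear of it (about 2 cm); do not put it down or let go.

Things in the scene. Friction and masses are not known exactly. Their poses are not given: they have to be found in the camera images.
- clamp: Steel cam clamp bolted to the bench, on a plate 262 x 112 mm, 12 mm thick. Origin at the bench surface under the plate; x runs along the clamp from the key to the vee, z up. The key's axis stands at x = -105 mm, the axis of a braced pot at x = +45 mm, both at y = 0. The 90 degree vee behind the pot and the sprung pad in front of it stand 66 and 62 mm over the bench. The clamp's place and yaw vary; it cannot move.
- clamp_key (a joint): Turn of the T-key in rad, about a vertical axis: 0 is slack, 2.8 is the stop; it grows clockwise seen from above and stays where it is left (friction 0.3 N m, about 0.5 N m near the stop). A spiral cam under it advances the pad 5 mm per rad; the pad meets the pot between 1 and 1.9 and is then pressed by springs, up to about 40 N at the stop. It starts between 0 and 0.7.
- key_grip (a point): Middle of the T-key's cross bar, on the key's axis, 93 mm over the bench. The bar is 74 mm long (along this point's x axis), 12 mm thick (y) and 18 mm high (z, up); under it is a round shaft 12 mm thick, with 40 mm free below the bar.
- clamp_pad: The clamp's rubber-faced pad, 56 mm wide and 46 mm high, that slides along the clamp's x towards the vee. Its reported point is fixed to the pad at the back of the slide, 82 mm behind the pad's face, and moves with the pad.
- pot: Loose round aluminium pot with a few bearing balls inside, 72 mm wide, 0.36 to 0.59 kg, standing on the clamp's plate (its foot 12 mm over the bench) within 5 mm of its home in the vee. Origin at the centre of its underside, z up. Shoulder 84 mm above the origin, neck 43 mm wide, mouth 106 mm above the origin. Any yaw. Unless braced it spins with the cap.
- pot_mouth (a point): Centre of the pot's open mouth, at the top of the neck, 106 mm above the pot's underside.
- pot_rim (a point): A point on the outside of the pot's wall, 36 mm from its axis and 70 mm above its underside, that shows how far the pot has turned.
- cap: Black ribbed screw cap, 60 mm across, 25 mm high, 0.06 kg. Origin: centre of its lower edge, z up; 88 mm above the pot's underside when screwed on (4 mm above the shoulder). Right-hand thread: anticlockwise from above loosens; level for 0.2 rad, then rising 3.2 mm per rad; lets go at about 2.2 rad, 6 mm up. A sprung seal inside makes it tight (0.8 N m), easing to nothing, and pushes it up as it turns.
- spanner_b: Loose combination spanner, 220 mm long, on the bench beside the clamp's robot side: leave alone.
- bearing_a: Loose taper bearing, 80 mm wide, 22 mm high, lying on the bench: leave alone.

How it is judged:
On the way, in this order (a step that is already met when the one before it is completed fails the run):
1. the key is wound to its stop and the pad braces the pot, with the cap still screwed on (value of joint clamp_key above 2.55 rad and contact force between clamp_pad and pot above 15 N and z of cap in the frame of pot below 0.091 m), for 0.2 s.
2. the cap's thread has let go and the cap has risen, the pot still braced (z of cap in the frame of pot above 0.098 m and value of joint clamp_key above 2.45 rad and contact force between clamp_pad and pot above 12 N), for 0.1 s.
At the end, for the whole second after the job is handed in: The cap is held still in the fingers, touching nothing else: lower edge 3 to 50 mm above the mouth, within 20 mm of centred, level within 11 degrees; pot upright, still braced (key beyond 2.45 rad, pad pressing over 12 N), a point on its wall within 16 mm of its start (z of cap in the frame of pot between 0.109 and 0.156 m and horizontal distance between cap and pot_mouth below 0.02 m and angle between cap's own z axis and vertical below 0.2 rad and linear speed of cap below 0.03 m/s and contact force between the fingers and cap above 1.5 N and contact force between cap and pot below 0.2 N and value of joint clamp_key above 2.45 rad and contact force between clamp_pad and pot above 12 N and distance of pot_rim from where it was at the start of the episode below 0.016 m and angle between pot's own z axis and vertical below 0.1 rad); the arm keeps its last pose, push and grip.
It fails at once if the pot turns or shifts (a point on its wall moves more than 16 mm), rises more than 6 mm or tips (distance of pot_rim from where it was at the start of the episode above 0.016 m or height (world z) of pot above 0.018 m or angle between pot's own z axis and vertical above 0.15 rad).
It fails at once if the spanner or the bearing is shifted more than 30 mm (distance of any of spanner_b, bearing_a from where it was at the start of the episode above 0.03 m).
It also fails if it takes over 64 s, if anything falls off the work surface, if the arm or the gripper's body presses on something with over 40 N, if the wrist force passes 120 N, or if a joint passes its speed limit or range.

## Robot

A 6-joint arm with a two-finger parallel gripper is mounted at the origin on the work surface; the furniture and walls round the work are solid. World frame = base frame: x ahead of the robot, y to its left, z up, the work surface at z = 0. Lengths are in m, angles in rad, forces in N, time in s.
With the tool pointing down it reaches from about 0.3 to 0.775 m from the base axis. Payload 14.6 kg.
Tool frame: the origin (TCP) lies midway between the tips of the shut fingers; the grasp point (between the pads) lies 19 mm behind it; z points along the fingers, y is the line along which they close (so a half turn about z gives the same grasp; the last joint's range is limited). The gripper opens to 94 mm and grips with 3 to 60 N. Pads are 16 mm wide; open, the fingers measure 119 mm over their backs; the gripper's body (75 mm by 177 mm) begins 78 mm behind the grasp point.
Start: joints at [1.23, 0.3, 1.521, -0, 1.321, -0.067], TCP at [0.149, 0.53, 0.205] pointing down, gripper open.
Joint ranges: [-3.03, 3.03], [-0.79, 2.21], [0.23, 2.52], [-1.04, 4.18], [0, 3.07], [-2.55, 2.55]. Speed limits (rad/s): [2.22, 2.22, 2.57, 3.14, 3.14, 3.14].

## Interface

Orientations are given as a rotation vector (axis times angle).
In Python, from rig import * gives the robot as it stands.
- The arm moves only by the shell command python3 -m handwheel 'ROWS' [OPENING]. ROWS is JSON, a list of rows, each a list of 2 entries, a list of its own where there are three numbers: the shift along the tool's x, y, z in m, then the turn, a rotation vector about the tool's x, y, z in rad. In form: [[[tx, ty, tz], [ax, ay, az]], ...]. A call has 1 to 20 rows; each row is the pose to reach, as a shift and turn from the pose commanded when the call began, along the tool's axes at that moment; what a row does not reach only later rows make up. A row lasts 1/8 s, in which the tool goes at most 62.5 mm and 10.7 degrees, less where a joint would pass 70% of its speed; a pose out of reach is approached as far as the arm can. A call with a gripper value outside its range is refused whole. OPENING is the opening, from -1 (shut) to 1 (fully open), set as the call begins (- or left out, the last holds). The fingers move at their own pace and stop on an object; the grip force is fixed at half the most. Time passes only in rows, so rows that repeat a pose let the fingers close. It gives the time, the measured TCP pose, the force, the opening and the grip force at its end, in the units of the state.
- get_state(): the state, without advancing time (a new reading comes with each control period).
- snapshot(name): name is "side" or "top"; returns the picture (384x512x3 uint8, blue, green, red); there is no depth.
- camera_model(name): a dict with "camera_matrix" (3x3 intrinsics, pixels), "world_from_camera" (4x4, takes a point from camera to world coordinates). Camera axes: x right, y up, looking along -z (the intrinsics and any distortion apply to the point x, -y, -z); pixel columns grow to the right and rows downward; lengths in m; the calibration is good to about 2 mm. A picture is of the moment at which its call begins. camera_model takes no time and is no camera call.
- job_done(): hands the job in; it is judged then, once.
The state is a dict: "clock": time; "q": joint angles; "qd": joint speeds; "joint_efforts": joint torques, N m; "position": TCP position; "tool_rot": TCP orientation; "force": force on the tool from outside, world axes, zero at the start; "wrist_torque": the same for the moment, N m; "finger_gap": finger opening in m; "finger_force": force on a finger pad.
Only numpy, scipy, OpenCV 4.12 (cv2) and the standard library are available. Lean on these libraries where they do the work, as an engineer would, in place of code of your own. Each camera call takes 0.05 s, during which the arm holds its last target. There are 200 camera calls.

## Working session

There is one attempt and no reset: what is moved stays moved. The work goes in short steps, Python scripts to look and compute and a shell command to move; the robot and the scene stay as the last step left them, time stands still between calls to the robot, and variables do not carry over. Pictures are saved under pics/ and viewed, at most 10 in all, crops included, and the job is handed in when it is done.

```bash
ls; mkdir -p pics; python3 - <<'E'
from rig import *
import cv2
for n in("top","side"):
    cv2.imwrite(f"pics/{n}0.png",snapshot(n)); m=camera_model(n); print(n,m["camera_matrix"],m["world_from_camera"],[k for k in m])
print(get_state())
E
```

```text
pics
top [[449.04814765   0.         254.33347472]
 [  0.         449.04814765 187.54530382]
 [  0.           0.           1.        ]] [[-0.01386288  0.99077796 -0.13478449  0.39068076]
 [-0.99984407 -0.01521023 -0.0089717  -0.06070826]
 [-0.01093907  0.1346391   0.99083432  0.99424017]
 [ 0.          0.          0.          1.        ]] ['camera_matrix', 'world_from_camera']
side [[472.51090896   0.         249.60622245]
 [  0.         472.51090896 193.70888185]
 [  0.           0.           1.        ]] [[-9.42566076e-01 -2.72437871e-01  1.93253196e-01  6.90811105e-01]
 [ 3.34018921e-01 -7.70074013e-01  5.43523113e-01  3.89687773e-01]
 [ 7.42984504e-04  5.76856672e-01  8.16845045e-01  7.81478463e-01]
 [ 0.00000000e+00  0.00000000e+00  0.00000000e+00  1.00000000e+00]] ['camera_matrix', 'world_from_camera']
{'clock': 0.1, 'q': array([ 1.23040445e+00,  3.00423361e-01,  1.52150166e+00,  5.59742699e-05,
        1.32071966e+00, -6.66071674e-02]), 'qd': array([ 0.00104556, -0.00257026, -0.00070533, -0.00065804, -0.00148984,
       -0.00090552]), 'joint_efforts': array([-1.91431727e-04, -5.32642686e+01, -3.53281975e+01,  7.08428957e-02,
        2.35204987e-02, -1.04131368e-05]), 'position': array([0.1486218 , 0.52929666, 0.20494612]), 'tool_rot': array([-4.28703370e-01, -3.11193602e+00,  1.60107006e-03]), 'force': array([ 0.68173175, -0.54405147, -0.80875773]), 'wrist_torque': array([ 0.06743577, -0.02209851, -0.03961425]), 'finger_force': 0.0, 'finger_gap': 0.09364339704085825}
```

View pics/top0.png

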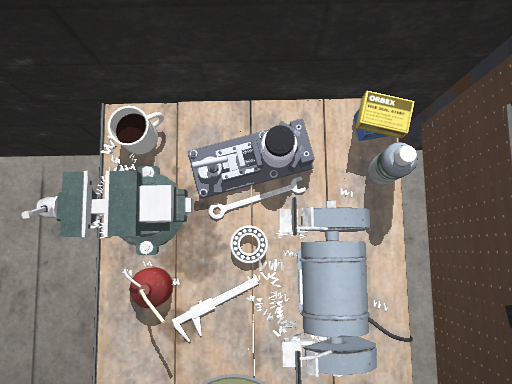

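View pics/side0.png

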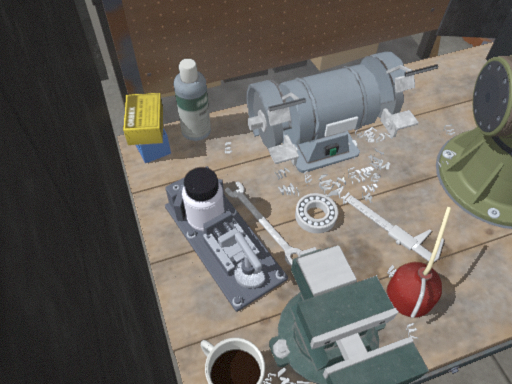

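The top view shows the clamp at about (250,157), with the cap near (279,142) and the key near (210,170). The side view has the cap at (203,184) and the key near (245,265). I'll zoom in on both.

```bash
cat > h.py <<'E'
from rig import *
import numpy as np, cv2
def ray(n,u,v):
    m=camera_model(n);K=m["camera_matrix"];T=m["world_from_camera"]
    d=T[:3,:3]@np.array([(u-K[0,2])/K[0,0],-(v-K[1,2])/K[1,1],-1]);return T[:3,3],d
def atz(n,u,v,z):
    o,d=ray(n,u,v);return (o+d*(z-o[2])/d[2])
def pix(n,p):
    m=camera_model(n);K=m["camera_matrix"];T=m["world_from_camera"]
    c=T[:3,:3].T@(np.array(p)-T[:3,3]);c=c*[1,-1,-1];c=K@c;return c[:2]/c[2]
E
python3 - <<'E'
import cv2,numpy as np
a=cv2.imread("pics/top0.png")[110:215,180:325];b=cv2.imread("pics/side0.png")[160:315,155:295]
a=cv2.resize(a,None,fx=3,fy=3,interpolation=2);b=cv2.resize(b,None,fx=2.5,fy=2.5,interpolation=2)
c=np.zeros((400,800,3),np.uint8);c[:315,:435]=a;c[:387,440:790]=b;cv2.imwrite("pics/z0.png",c)
E
```

```text
Traceback (most recent call last):
ValueError: could not broadcast input array from shape (388,350,3) into shape (387,350,3)
```

```bash
python3 - <<'E'
import cv2,numpy as np
a=cv2.imread("pics/top0.png")[110:215,180:325];b=cv2.imread("pics/side0.png")[160:315,155:295]
a=cv2.resize(a,None,fx=3,fy=3,interpolation=2);b=cv2.resize(b,None,fx=2.5,fy=2.5,interpolation=2)
c=np.zeros((400,800,3),np.uint8);c[:315,:435]=a;c[:388,440:790]=b;cv2.imwrite("pics/z0.png",c)
E
```

```text
(no output)
```

View pics/z0.png

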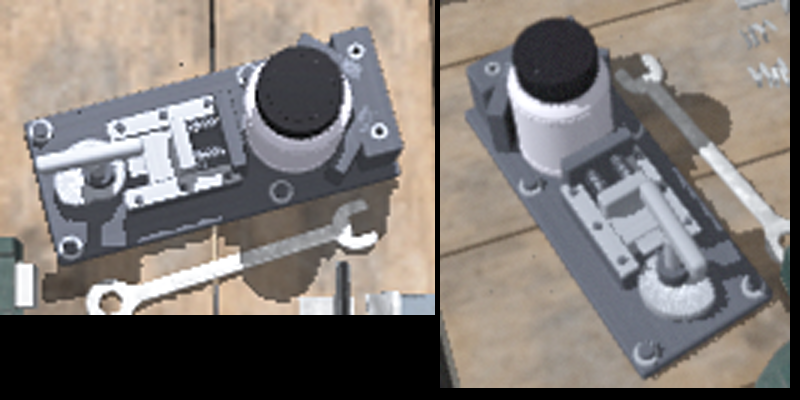

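The top crop shows the key bar running from px (192.7,164.3) to (227.3,159.3) and the cap top centred at (280,140.3). The plate corners are at crop (25,122), (60,262), (370,28) and (400,170). In the side crop the bar runs from px (235,234) to (258,270), and the cap top is at (201,182).

```bash
python3 - <<'E'
from h import *
from scipy.spatial.transform import Rotation as R
C=[atz("top",180+u/3,110+v/3,.012) for u,v in((25,122),(60,262),(370,28),(400,170))]
print(np.round(C,4)); l=(C[0]+C[1])/2;r=(C[2]+C[3])/2;print("ctr",sum(C)/4,"yaw",np.arctan2(*(r-l)[[1,0]]),np.linalg.norm(r-l))
a=atz("top",192.7,164.3,.1);b=atz("top",227.3,159.3,.1);print("bar",a,b,(a+b)/2,np.arctan2(*(b-a)[[1,0]]),np.linalg.norm(b-a))
a=atz("side",235,234,.1);b=atz("side",257.8,270,.1);print("barS",a,b,(a+b)/2,np.arctan2(*(b-a)[[1,0]]),np.linalg.norm(b-a))
print("cap",atz("top",280,140.3,.125),atz("side",201,182,.125))
yaw=np.arctan2(*(r-l)[[1,0]]);u=np.array([np.cos(yaw),np.sin(yaw)]);c=(sum(C)/4)[:2]
print("axes from plate",c-.105*u,c+.045*u)
s=get_state();print(R.from_rotvec(s["tool_rot"]).as_matrix().round(3))
E
```

```text
[[ 0.6098  0.0946  0.012 ]
 [ 0.5044  0.0682  0.012 ]
 [ 0.6776 -0.1643  0.012 ]
 [ 0.569  -0.1833  0.012 ]]
ctr [ 0.59018512 -0.04619214  0.012     ] yaw -1.3169225715653605 0.2636825742151196
bar [0.56179394 0.07166366 0.1       ] [0.57098441 0.00142202 0.1       ] [0.56638917 0.03654284 0.1       ] -1.4406946587151157 0.0708403378237158
barS [0.57995156 0.00554803 0.1       ] [0.56678507 0.08009524 0.1       ] [0.57336831 0.04282163 0.1       ] 1.7456130053720946 0.07570101018947714
cap [ 0.60257456 -0.10498198  0.125     ] [ 0.6065298  -0.09857768  0.125     ]
axes from plate [0.5638138  0.05544227] [ 0.60148711 -0.08974974]
[[-0.963  0.27  -0.   ]
 [ 0.27   0.963 -0.001]
 [ 0.    -0.001 -1.   ]]
```

Key axis is at about (0.569, 0.041), the bar yaw is about -1.42, and the cap is at about (0.604, -0.102). The grip goes 22 mm out on the bar's far arm. I'll rise, travel there, and take a closer look.

```bash
python3 -m handwheel '[[[0,0,-0.1],[0,0,0]],[[0,0,-0.1],[0,0,0]],[[-0.527,-0.336,-0.1],[0,0,1.147]],[[-0.527,-0.336,-0.1],[0,0,1.147]],[[-0.527,-0.336,-0.1],[0,0,1.147]],[[-0.527,-0.336,-0.1],[0,0,1.147]],[[-0.527,-0.336,-0.1],[0,0,1.147]],[[-0.527,-0.336,-0.1],[0,0,1.147]],[[-0.527,-0.336,-0.1],[0,0,1.147]],[[-0.527,-0.336,-0.1],[0,0,1.147]],[[-0.527,-0.336,-0.1],[0,0,1.147]],[[-0.527,-0.336,-0.1],[0,0,1.147]],[[-0.527,-0.336,-0.1],[0,0,1.147]],[[-0.527,-0.336,-0.1],[0,0,1.147]],[[-0.527,-0.336,-0.1],[0,0,1.147]],[[-0.527,-0.336,-0.1],[0,0,1.147]]]' 1
python3 -m handwheel '[[[0,0,0.04],[0,0,0]],[[0,0,0.08],[0,0,0]],[[0,0,0.12],[0,0,0]],[[0,0,0.16],[0,0,0]],[[0,0,0.18],[0,0,0]],[[0,0,0.18],[0,0,0]]]'
python3 - <<'E'
from h import *
s=get_state();print(s["position"],s["q"])
t=s["position"];print(pix("top",t),pix("side",t))
b=snapshot("side")[140:340,120:340];a=snapshot("top")[90:230,160:330]
c=np.zeros((500,800,3),np.uint8);c[:500,:550]=cv2.resize(b,None,fx=2.5,fy=2.5);c[:206,550:800]=cv2.resize(a,(250,206));cv2.imwrite("pics/z1.png",c)
E
```

```text
clock: 2.1
position: [0.5648, 0.0644, 0.3059]
tool_rot: [2.047, 2.383, 0.001]
force: [0.1, -0.3, 0.0]
finger_gap: 0.0939
finger_force: 0.0
clock: 2.85
position: [0.5645, 0.064, 0.1245]
tool_rot: [-2.047, -2.381, 0.002]
force: [0.9, 0.5, -0.0]
finger_gap: 0.0938
finger_force: 0.0
[0.5644698  0.06397714 0.12453166] [ 4.83924720e-02  4.18025201e-01  1.55724607e+00 -1.27792543e-05
  1.16853163e+00 -1.02342571e-01]
[194.76907949 160.59415183] [255.88233935 253.70989446]
```

View pics/z1.png

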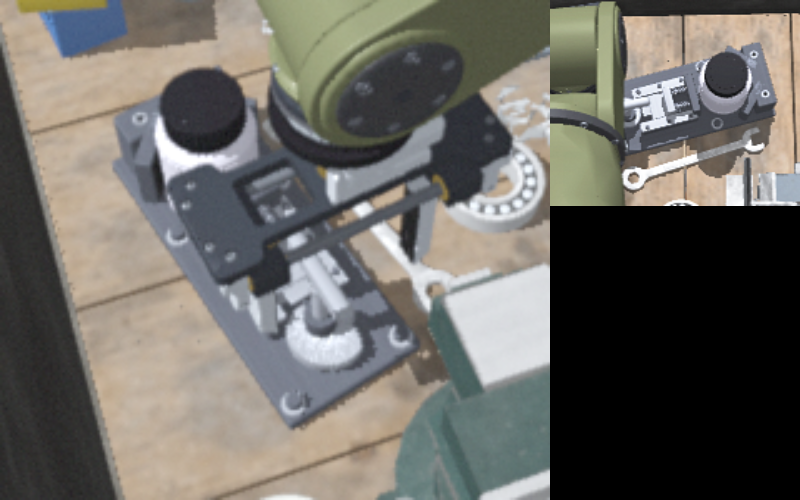

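The bar sits between the open fingers, with its outer end at about side px (256,262). The fingers are clear of the spanner and the vise, so I'll descend and close.

```bash
python3 -m handwheel '[[[0,0,0.025],[0,0,0]],[[0,0,0.05],[0,0,0]],[[0,0,0.05],[0,0,0]]]'
python3 -m handwheel '[[[0,0,0],[0,0,0]],[[0,0,0],[0,0,0]],[[0,0,0],[0,0,0]],[[0,0,0],[0,0,0]],[[0,0,0],[0,0,0]],[[0,0,0],[0,0,0]]]' -1
python3 -c "
from h import *
s=get_state();print(s['wrist_torque'],s['q'][[0,5]],pix('side',s['position']+[0,0,.019]))
cv2.imwrite('pics/z2.png',cv2.resize(snapshot('side')[180:330,160:340],None,fx=3,fy=3))"
```

```text
clock: 3.32
position: [0.5649, 0.0636, 0.0753]
tool_rot: [-2.048, -2.381, 0.001]
force: [0.2, 0.2, 1.0]
finger_gap: 0.0941
finger_force: 0.0
clock: 4.08
position: [0.5652, 0.0635, 0.0754]
tool_rot: [-2.049, -2.382, 0.0]
force: [-0.8, 0.5, -0.2]
finger_gap: 0.0374
finger_force: 0.0
[-0.05762987  0.01188914  0.00476133] [ 0.04756576 -0.10247889] [255.1411852 262.4418873]
```

View pics/z2.png

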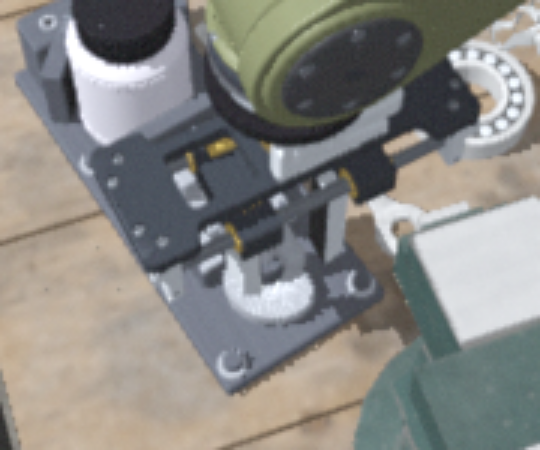

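The fingers are still closing (gap 37 mm), with the bar between them. I'll keep closing.

```bash
python3 -m handwheel '[[[0,0,0],[0,0,0]],[[0,0,0],[0,0,0]],[[0,0,0],[0,0,0]],[[0,0,0],[0,0,0]],[[0,0,0],[0,0,0]]]' -1
python3 -c "
from h import *
s=get_state();print(s['wrist_torque'],s['q'][[0,5]])"
```

```text
clock: 4.75
position: [0.5647, 0.0635, 0.0753]
tool_rot: [-2.048, -2.381, 0.002]
force: [-5.6, 0.1, 2.3]
finger_gap: 0.0117
finger_force: 30.0
[-0.03018568  1.09683236  0.09097389] [ 0.04759731 -0.10255271]
```

Gripped: gap 11.7 mm, 30 N. First stroke is 1.44 rad clockwise about the key axis, which lies 23 mm behind along tool x.

```bash
python3 -m handwheel '[[[-0.0004,0.0041,0],[0,0,0.18]],[[-0.0015,0.0081,0],[0,0,0.36]],[[-0.0033,0.0118,0],[0,0,0.54]],[[-0.0057,0.0152,0],[0,0,0.72]]]'
python3 -c "
from h import *
s=get_state();print(s['wrist_torque'],s['force'],s['q'][[0,5]])"
```

```text
clock: 5.25
position: [0.5816, 0.0603, 0.0754]
tool_rot: [2.76, 1.5, 0.001]
force: [2.5, 0.6, -1.3]
finger_gap: 0.0118
finger_force: 30.3
[-0.07626214 -0.41002253  0.4590875 ] [ 2.50693853  0.56591456 -1.29244359] [0.04062172 0.61592941]
```

```bash
python3 -m handwheel '[[[-0.0004,0.0041,0],[0,0,0.18]],[[-0.0015,0.0081,0],[0,0,0.36]],[[-0.0033,0.0118,0],[0,0,0.54]],[[-0.0057,0.0152,0],[0,0,0.72]],[[-0.0087,0.018,0],[0,0,0.9]],[[-0.0122,0.0203,0],[0,0,1.08]],[[-0.016,0.0219,0],[0,0,1.26]],[[-0.02,0.0228,0],[0,0,1.44]],[[-0.02,0.0228,0],[0,0,1.44]]]'
python3 -c "
from h import *
s=get_state();print(s['wrist_torque'],s['force'],s['q'][[0,5]])
cv2.imwrite('pics/z3.png',cv2.resize(snapshot('side')[150:330,140:340],None,fx=3,fy=3))"
```

```text
clock: 6.38
position: [0.5918, 0.0292, 0.0755]
tool_rot: [3.064, -0.689, 0.01]
force: [17.6, -11.4, -10.5]
finger_gap: 0.0123
finger_force: 30.1
[-2.12268139 -3.04006176  0.34999291] [ 17.64947682 -11.39311709 -10.52372225] [-0.01145907  2.00280943]
```

View pics/z3.png

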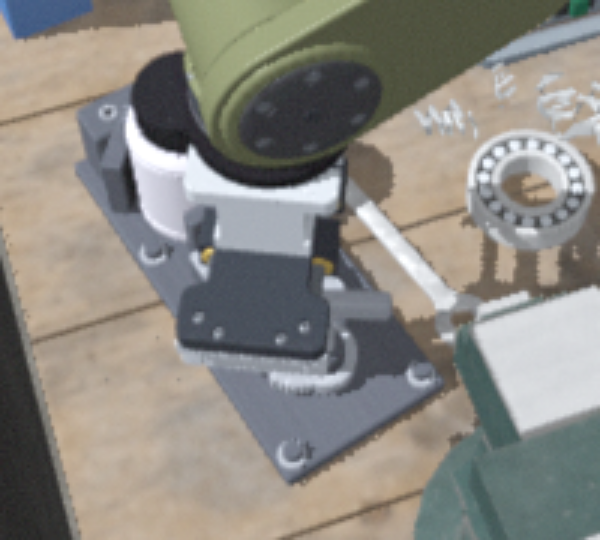

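The bar is still held and has turned about 2.1 rad. The 20 N is mostly radial, from my pivot being slightly off. I'll release, rise, turn back half a turn and regrasp.

```bash
python3 -m handwheel '[[[0,0,0],[0,0,0]],[[0,0,0],[0,0,0]],[[0,0,0],[0,0,0]],[[0,0,0],[0,0,0]],[[0,0,-0.02],[0,0,0]],[[0,0,-0.045],[0,0,0]],[[0,0,-0.045],[0,0,0]]]' 1
python3 -m handwheel '[[[0,0,0],[0,0,-1.57]],[[0,0,0],[0,0,-1.57]],[[0,0,0],[0,0,-1.57]],[[0,0,0],[0,0,-1.57]],[[0,0,0],[0,0,-1.57]],[[0,0,0],[0,0,-1.57]],[[0,0,0],[0,0,-1.57]],[[0,0,0],[0,0,-1.57]],[[0,0,0],[0,0,-1.57]],[[0,0,0],[0,0,-1.57]]]'
python3 -m handwheel '[[[0,0,0],[0,0,-1.57]],[[0,0,0],[0,0,-1.57]],[[0,0,0],[0,0,-1.57]],[[0,0,0],[0,0,-1.57]],[[0,0,0],[0,0,-1.57]],[[0,0,0],[0,0,-1.57]],[[0,0,0],[0,0,-1.57]],[[0,0,0],[0,0,-1.57]],[[0,0,0],[0,0,-1.57]],[[0,0,0],[0,0,-1.57]]]'
python3 -m handwheel '[[[0,0,0.02],[0,0,0]],[[0,0,0.045],[0,0,0]],[[0,0,0.045],[0,0,0]]]'
python3 -m handwheel '[[[0,0,0],[0,0,0]],[[0,0,0],[0,0,0]],[[0,0,0],[0,0,0]],[[0,0,0],[0,0,0]],[[0,0,0],[0,0,0]],[[0,0,0],[0,0,0]],[[0,0,0],[0,0,0]],[[0,0,0],[0,0,0]],[[0,0,0],[0,0,0]],[[0,0,0],[0,0,0]],[[0,0,0],[0,0,0]]]' -1
python3 -c "
from h import *
s=get_state();print(s['wrist_torque'],s['force'],s['q'][[0,5]])"
```

```text
clock: 7.3
position: [0.5903, 0.0311, 0.122]
tool_rot: [-3.065, 0.684, -0.005]
force: [-0.5, -0.9, -1.4]
finger_gap: 0.0787
finger_force: 0.0
clock: 8.55
position: [0.5891, 0.031, 0.1194]
tool_rot: [-2.653, -1.682, 0.002]
force: [0.6, 1.3, 0.1]
finger_gap: 0.0935
finger_force: 0.0
clock: 9.8
position: [0.5893, 0.031, 0.1199]
tool_rot: [-0.69, -3.064, 0.0]
force: [-0.3, 0.3, -1.1]
finger_gap: 0.0939
finger_force: 0.0
clock: 10.18
position: [0.5885, 0.031, 0.0737]
tool_rot: [-0.69, -3.061, 0.001]
force: [-0.2, 0.1, -0.8]
finger_gap: 0.0945
finger_force: 0.0
clock: 11.55
position: [0.5893, 0.0305, 0.0754]
tool_rot: [-0.686, -3.065, 0.001]
force: [-2.7, -4.9, 1.1]
finger_gap: 0.012
finger_force: 30.0
[-0.86815835  0.42708562  0.36443158] [-2.74559188 -4.93328897  1.11287654] [-0.00992844 -1.13974293]
```

```bash
python3 -m handwheel '[[[0.0001,-0.0018,0],[0,0,0.09]],[[0.0003,-0.0036,0],[0,0,0.18]],[[0.0007,-0.0053,0],[0,0,0.27]],[[0.0013,-0.007,0],[0,0,0.36]],[[0.0013,-0.007,0],[0,0,0.36]]]'
python3 -c "
from h import *
s=get_state();print(s['wrist_torque'],s['force'],s['q'][[0,5]])"
python3 -m handwheel '[[[0,-0.001,0],[0,0,0.05]],[[0.0001,-0.002,0],[0,0,0.1]],[[0.0001,-0.002,0],[0,0,0.1]]]'
python3 -c "
from h import *
s=get_state();print(s['wrist_torque'],s['force'],s['q'][[0,5]])"
```

```text
clock: 12.18
position: [0.5856, 0.0243, 0.0754]
tool_rot: [1.226, 2.891, -0.002]
force: [0.1, -7.5, -2.1]
finger_gap: 0.0126
finger_force: 31.1
[-1.52281892 -0.12069092  0.52102289] [ 0.10474799 -7.50124335 -2.10884313] [-0.02033561 -0.7885257 ]
clock: 12.55
position: [0.5842, 0.0228, 0.0754]
tool_rot: [1.368, 2.827, -0.002]
force: [2.3, -10.2, -0.7]
finger_gap: 0.0127
finger_force: 31.4
[-1.67500985 -0.28322323  0.59838776] [  2.31460671 -10.24979032  -0.65560408] [-0.02278658 -0.69146958]
```

```bash
for i in 1 2; do python3 -m handwheel '[[[0,-0.001,0],[0,0,0.05]],[[0.0001,-0.002,0],[0,0,0.1]],[[0.0001,-0.002,0],[0,0,0.1]]]' | tr '\n' ' '
python3 -c "
from h import *
s=get_state();p=s['position']-[.571,.038,0];F=s['force'];print('M',s['wrist_torque'][2]+p[0]*F[1]-p[1]*F[0],s['wrist_torque'],s['q'][[0,5]])"; done
```

```text
clock: 12.92 position: [0.5826, 0.0214, 0.0754] tool_rot: [1.507, 2.754, -0.002] force: [2.2, -11.1, -2.1] finger_gap: 0.0128 finger_force: 31.6 M 0.46515541801245225 [-2.02624056 -0.39332201  0.55705769] [-0.02512942 -0.59353485]
clock: 13.3 position: [0.5809, 0.0202, 0.0755] tool_rot: [1.643, 2.675, -0.002] force: [2.9, -12.2, -2.5] finger_gap: 0.0128 finger_force: 32.0 M 0.5593327422095719 [-2.31745227 -0.43042327  0.62892596] [-0.02712551 -0.49532539]
```

```bash
for i in 1 2; do python3 -m handwheel '[[[0,-0.0008,0],[0,0,0.04]],[[0.0001,-0.0016,0],[0,0,0.08]],[[0.0001,-0.0016,0],[0,0,0.08]]]' | tr '\n' ' '
python3 -c "
from h import *
s=get_state();p=s['position']-[.571,.038,0];F=s['force'];print('M',s['wrist_torque'][2]+p[0]*F[1]-p[1]*F[0],s['wrist_torque'],s['q'][[0,5]])"; done
python3 -c "
from h import *
a=snapshot('side')[150:330,140:340];b=snapshot('top')[90:230,160:330]
c=np.zeros((450,800,3),np.uint8);c[:450,:500]=cv2.resize(a,(500,450));c[:247,500:]=cv2.resize(b,(300,247));cv2.imwrite('pics/z4.png',c)"
```

```text
clock: 13.68 position: [0.5805, 0.0207, 0.0756] tool_rot: [1.747, 2.607, 0.002] force: [12.4, -5.1, -7.5] finger_gap: 0.0137 finger_force: 32.1 M 0.7536856758832104 [-0.75883984 -1.95335285  0.58686562] [-0.02713296 -0.41665162]
clock: 14.05 position: [0.5801, 0.0211, 0.0757] tool_rot: [1.849, 2.534, 0.007] force: [21.2, 2.4, -12.3] finger_gap: 0.0154 finger_force: 33.3 M 1.0835016782088616 [ 0.39263175 -3.65553014  0.70306482] [-0.02715648 -0.33764056]
```

View pics/z4.png

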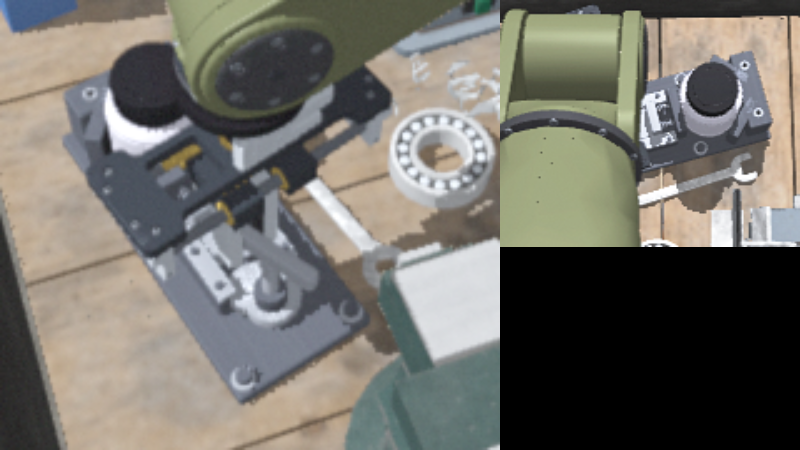

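The bar stopped moving and the moment jumped to 1.1 Nm, so the key is at its stop. I'll release, back off and measure the cap by fitting its outline in both views.

```bash
python3 -m handwheel '[[[0,0,0],[0,0,0]],[[0,0,0],[0,0,0]],[[0,0,0],[0,0,0]],[[0,0,0],[0,0,0]],[[0,0,-0.04],[0,0,0]],[[0,0,-0.09],[0,0,0]],[[0.05,0,-0.12],[0,0,0]],[[0.09,0,-0.12],[0,0,0]],[[0.09,0,-0.12],[0,0,0]]]' 1
cat > m.py <<'E'
from h import *
from scipy.optimize import least_squares
t=np.linspace(0,2*np.pi,60)
def cent(n,x,y,z0,z1):
    P=np.array([pix(n,(x+.03*np.cos(a),y+.03*np.sin(a),z)) for z in(z0,z1) for a in t],np.float32)
    h=cv2.convexHull(P); M=cv2.moments(h); return np.array([M['m10'],M['m01']])/M['m00'],M['m00'],h
obs={}
for n in("top","side"):
    im=snapshot(n); c,A,h=cent(n,.604,-.102,.1,.125)
    roi=np.zeros(im.shape[:2],np.uint8); cv2.fillConvexPoly(roi,h.astype(int),255); roi=cv2.dilate(roi,np.ones((13,13)))
    m=((im.max(2)<55)&(roi>0)).astype(np.uint8)
    k,L,S,C=cv2.connectedComponentsWithStats(m); i=1+S[1:,4].argmax(); m=(L==i).astype(np.uint8)
    obs[n]=C[i]; print(n,S[i],C[i],"model",c,A)
    im[m>0]=(0,0,255); cv2.imwrite(f"pics/m_{n}.png",im)
f=lambda q:np.r_[cent("top",q[0],q[1],.1,.125)[0]-obs["top"],cent("side",q[0],q[1],.1,.125)[0]-obs["side"]]
r=least_squares(f,[.604,-.102],x_scale=.01,diff_step=1e-3);print(r.x,r.fun)
s=get_state();print(s["position"],s["q"][[0,5]])
a=cv2.imread("pics/m_top.png")[90:200,200:330];b=cv2.imread("pics/m_side.png")[130:320,130:300]
c=np.zeros((400,800,3),np.uint8);c[:330,:390]=cv2.resize(a,None,fx=3,fy=3);c[:380,400:740]=cv2.resize(b,None,fx=2,fy=2);cv2.imwrite("pics/z5.png",c)
E
python3 m.py
```

```text
clock: 15.28
position: [0.5494, 0.1082, 0.1959]
tool_rot: [1.848, 2.54, 0.001]
force: [-0.2, -0.7, -0.2]
finger_gap: 0.094
finger_force: 0.0
top [266 140  26  16  68] [276.63235294 151.20588235] model [278.27007359 140.91056146] 774.2736628424609
side [186 180  32  21 242] [203.47520661 192.95041322] model [202.37977215 184.46424174] 1028.4615221299464Traceback (most recent call last):
  File "m.py", line 16, in <module>
    r=least_squares(f,[.604,-.102],x_scale=.01,diff_step=1e-3);print(r.x,r.fun)
    return func(*args, **kwargs)
    result = trf(vector_fun.fun, vector_fun.jac, x0, f0, J0, lb, ub, ftol, xtol,
                 gtol, max_nfev, x_scale, loss_function, tr_solver,
                 tr_options.copy(), verbose, callback=callback_wrapped)
    return trf_no_bounds(
        fun, jac, x0, f0, J0, ftol, xtol, gtol, max_nfev, x_scale,
        loss_function, tr_solver, tr_options, verbose, callback=callback)
    J = jac(x)
    self._update_jac()
    ~~~~~~~~~~~~~~~~^^
    self.J = self.jac_wrapped(xp_copy(self.x), f0=self.f)
             ~~~~~~~~~~~~~~~~^^^^^^^^^^^^^^^^^^^^^^^^^^
[... 714 characters left out ...]
np.atleast_1d(self.fun(x))
                         ~~~~~~~~^^^
    return self.f(x, *self.args, **self.kwargs)
           ~~~~~~^^^^^^^^^^^^^^^^^^^^^^^^^^^^^^
  File "m.py", line 15, in <lambda>
    f=lambda q:np.r_[cent("top",q[0],q[1],.1,.125)[0]-obs["top"],cent("side",q[0],q[1],.1,.125)[0]-obs["side"]]
                     ~~~~^^^^^^^^^^^^^^^^^^^^^^^^^
  File "m.py", line 5, in cent
    P=np.array([pix(n,(x+.03*np.cos(a),y+.03*np.sin(a),z)) for z in(z0,z1) for a in t],np.float32)
                ~~~^^^^^^^^^^^^^^^^^^^^^^^^^^^^^^^^^^^^^^^
  File "h.py", line 9, in pix
    m=camera_model(n);K=m["camera_matrix"];T=m["world_from_camera"]
ValueError: time passes only in moves, steps and waits
```

```bash
sed -i 's/^import numpy.*/&\nfrom functools import lru_cache\ncamera_model=lru_cache(camera_model)/' h.py
sed -i 's/im.max(2)<55/im.max(2)<TH/; s/^obs={}/obs={};TH=72/' m.py; sed -i 's/^    im=snapshot(n);/    im=snapshot(n);cv2.imwrite(f"pics\/raw_{n}.png",im);/; s/    obs\[n\]=C\[i\]/    m=cv2.morphologyEx(m,cv2.MORPH_OPEN,np.ones((5,5),np.uint8));M=cv2.moments(cv2.convexHull(cv2.findNonZero(m)));obs[n]=np.array([M["m10"],M["m01"]])\/M["m00"];v=im[int(c[1])-22:int(c[1])+26:4,int(c[0])].max(1);print(v,M["m00"]);obs[n]=obs[n]/' m.py
python3 m.py
```

```text
[195 187  66  67  66  63  64  61  60  26 174 146] 645.5
top [266 126  29  30 685] [279.6350365  140.41167883] model [278.27007359 140.91056146] 774.2736628424609
[194 153  60  59  53  59  54  58  40  36 213 254] 857.0
side [184 168  34  33 887] [200.87936866 183.59526494] model [202.37977215 184.46424174] 1028.4615221299464
[ 0.6053387  -0.10453677] [ 0.06400793 -0.48604232  0.41112844 -0.0680778 ]
[0.55024499 0.10541711 0.19516195] [ 0.12397846 -0.18506565]
```

View pics/z5.png

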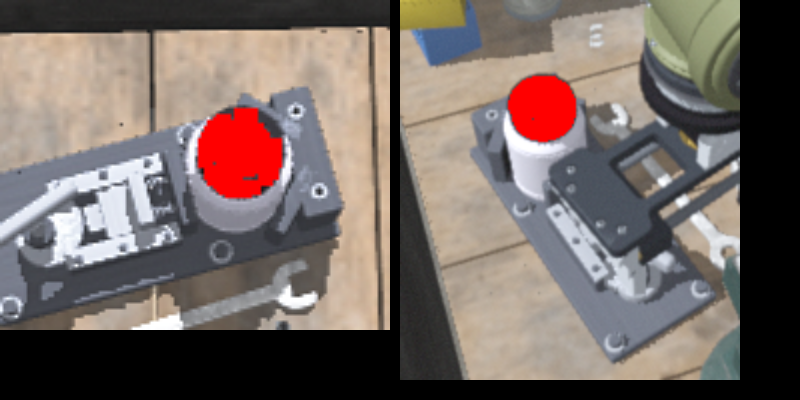

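The cap fits at (0.605, -0.1045) with under 0.5 px residual. Both masks cover the cap, and the key bar now points the other way with the pad against the pot. Moving over the cap with the tool yaw set for a long anticlockwise stroke.

```bash
python3 -m handwheel '[[[-0.217,-0.0113,0],[0,0,1.8]],[[-0.217,-0.0113,0],[0,0,1.8]],[[-0.217,-0.0113,0],[0,0,1.8]],[[-0.217,-0.0113,0],[0,0,1.8]],[[-0.217,-0.0113,0],[0,0,1.8]],[[-0.217,-0.0113,0],[0,0,1.8]],[[-0.217,-0.0113,0],[0,0,1.8]],[[-0.217,-0.0113,0],[0,0,1.8]],[[-0.217,-0.0113,0],[0,0,1.8]],[[-0.217,-0.0113,0],[0,0,1.8]],[[-0.217,-0.0113,0],[0,0,1.8]],[[-0.217,-0.0113,0],[0,0,1.8]],[[-0.217,-0.0113,0],[0,0,1.8]]]' 1
python3 -c "
from h import *
from scipy.spatial.transform import Rotation as R
s=get_state();d=np.array([.6053,-.1045,.101])-s['position'];print(R.from_rotvec(s['tool_rot']).inv().apply(d),s['q'])"
```

```text
clock: 17.1
position: [0.6054, -0.104, 0.1954]
tool_rot: [3.139, 0.129, -0.0]
force: [0.3, -0.6, -0.4]
finger_gap: 0.094
finger_force: 0.0
[-0.00016303  0.00046581  0.09435422] [-2.29739917e-01  4.51884877e-01  1.33718222e+00 -5.46149089e-05
  1.35266847e+00  1.25906136e+00]
```

```bash
python3 -m handwheel '[[[0,0,0.05],[0,0,0]],[[0,0,0.08],[0,0,0]],[[0,0,0.094],[0,0,0]],[[0,0,0.094],[0,0,0]]]'
python3 -m handwheel '[[[0,0,0],[0,0,0]],[[0,0,0],[0,0,0]],[[0,0,0],[0,0,0]],[[0,0,0],[0,0,0]],[[0,0,0],[0,0,0]],[[0,0,0],[0,0,0]],[[0,0,0],[0,0,0]]]' -1
python3 -c "
from h import *
s=get_state();print(s['wrist_torque'],s['q'][[0,5]])"
```

```text
clock: 17.6
position: [0.6055, -0.1038, 0.1014]
tool_rot: [-3.139, -0.127, 0.001]
force: [-0.2, 0.5, 0.5]
finger_gap: 0.0945
finger_force: 0.0
clock: 18.48
position: [0.6057, -0.1049, 0.102]
tool_rot: [3.137, 0.126, 0.002]
force: [0.2, -7.2, 1.0]
finger_gap: 0.0594
finger_force: 30.0
[-1.12936557  0.14646672 -0.0349643 ] [-0.23040155  1.26058599]
```

Gripped at 59.4 mm. A short anticlockwise test turn comes first.

```bash
python3 -m handwheel '[[[0,0,0],[0,0,-0.1]],[[0,0,0],[0,0,-0.2]],[[0,0,-0.0003],[0,0,-0.3]],[[0,0,-0.0006],[0,0,-0.4]]]'
python3 -c "
from h import *
s=get_state();print(s['wrist_torque'],s['force'],s['q'][[0,5]])"
```

```text
clock: 18.98
position: [0.606, -0.1036, 0.103]
tool_rot: [3.05, 0.752, 0.003]
force: [4.3, -4.7, 11.1]
finger_gap: 0.0594
finger_force: 30.0
[-1.11739936 -0.97655872 -0.4624218 ] [ 4.30442135 -4.68443116 11.07501577] [-0.22924263  0.85807388]
```

```bash
python3 -m handwheel '[[[0,0,-0.0006],[0,0,-0.15]],[[0,0,-0.0012],[0,0,-0.3]],[[0,0,-0.0017],[0,0,-0.45]],[[0,0,-0.0022],[0,0,-0.6]]]'
python3 -c "
from h import *
s=get_state();print(s['wrist_torque'],s['force'],s['q'][[0,5]])"
```

```text
clock: 19.48
position: [0.6055, -0.1041, 0.1041]
tool_rot: [2.691, 1.621, 0.0]
force: [0.1, 0.4, -8.5]
finger_gap: 0.0591
finger_force: 30.0
[-0.22539912  0.36682366 -0.87957798] [ 0.08308485  0.35446359 -8.48581072] [-0.22990618  0.25681042]
```

Torque rose and the lift force changed sign, so I'll check whether the cap is slipping or the pot is turning.

```bash
python3 -c "
from h import *
im=snapshot('side');a=im[150:250,160:260];b=cv2.imread('pics/raw_side.png')[150:250,160:260]
c=np.hstack([cv2.resize(x,None,fx=4,fy=4) for x in(b,a)]);cv2.imwrite('pics/z6.png',c)
s=get_state();print(s['wrist_torque'],s['force'])"
```

```text
[-0.09499504 -0.22458274  0.06007714] [ 9.19403902e-01 -2.95511173e-03 -3.54114242e+00]
```

View pics/z6.png

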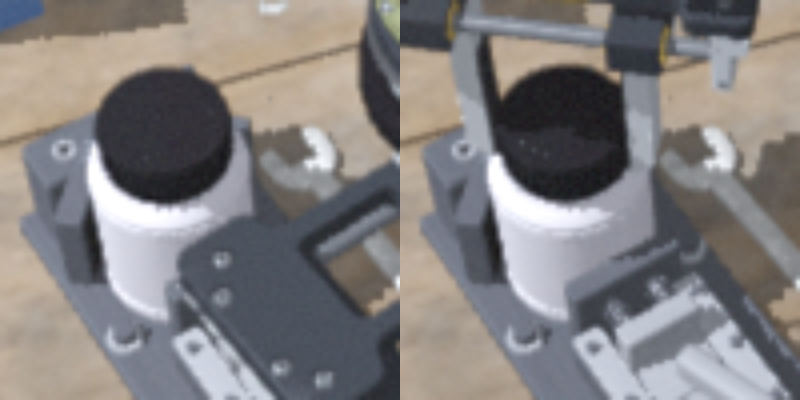

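The pot hasn't moved and the cap's lower edge is up about 1–2 mm. At rest the torque is near zero, so the 0.88 reading was transient. I'll continue the unscrewing.

```bash
python3 -m handwheel '[[[0,0,-0.0003],[0,0,-0.15]],[[0,0,-0.0008],[0,0,-0.3]],[[0,0,-0.0013],[0,0,-0.45]],[[0,0,-0.0018],[0,0,-0.6]],[[0,0,-0.0018],[0,0,-0.6]]]'
python3 -c "
from h import *
s=get_state();print(s['wrist_torque'],s['force'],s['q'][[0,5]])"
python3 -m handwheel '[[[0,0,-0.0005],[0,0,-0.15]],[[0,0,-0.001],[0,0,-0.3]],[[0,0,-0.0015],[0,0,-0.45]],[[0,0,-0.002],[0,0,-0.6]],[[0,0,-0.002],[0,0,-0.6]]]'
python3 -c "
from h import *
s=get_state();print(s['wrist_torque'],s['force'],s['q'][[0,5]])"
```

```text
clock: 20.15
position: [0.6039, -0.1033, 0.1049]
tool_rot: [-2.094, -2.336, 0.003]
force: [-6.7, 1.8, -4.0]
finger_gap: 0.0594
finger_force: 30.0
[ 0.34966313  1.43128871 -0.15429355] [-6.71341803  1.79324208 -4.04218508] [-0.22924087 -0.33882685]
clock: 20.78
position: [0.6035, -0.104, 0.1065]
tool_rot: [-1.309, -2.85, 0.003]
force: [-8.9, -2.1, -6.4]
finger_gap: 0.0594
finger_force: 30.0
[-0.46821366  1.6726704   0.10995519] [-8.91269535 -2.12133971 -6.3535727 ] [-0.22997646 -0.93911925]
```

```bash
python3 -m handwheel '[[[0,0,-0.0005],[0,0,-0.15]],[[0,0,-0.001],[0,0,-0.3]],[[0,0,-0.0015],[0,0,-0.45]],[[0,0,-0.002],[0,0,-0.6]],[[0,0,-0.002],[0,0,-0.6]]]'
python3 -c "
from h import *
s=get_state();print(s['wrist_torque'],s['force'],s['q'][[0,5]])"
python3 -m handwheel '[[[0,0,-0.0005],[0,0,-0.15]],[[0,0,-0.001],[0,0,-0.3]],[[0,0,-0.0015],[0,0,-0.45]],[[0,0,-0.0015],[0,0,-0.45]],[[0,0,-0.0015],[0,0,-0.45]]]'
python3 -c "
from h import *
s=get_state();print(s['wrist_torque'],s['force'],s['q'][[0,5]])"
```

```text
clock: 21.4
position: [0.604, -0.1044, 0.1078]
tool_rot: [-0.408, -3.11, 0.002]
force: [-0.8, -6.5, -17.2]
finger_gap: 0.0589
finger_force: 30.0
[-1.12917206 -0.12104582  0.71709261] [ -0.79547296  -6.45974939 -17.21679712] [-0.23028323 -1.53977052]
clock: 22.02
position: [0.6042, -0.1045, 0.1096]
tool_rot: [0.293, -3.124, 0.001]
force: [-1.1, -6.4, -14.1]
finger_gap: 0.0594
finger_force: 30.0
[-1.29276229  0.19969631  0.30894294] [ -1.08171846  -6.44505489 -14.07404881] [-0.23017432 -1.98738517]
```

```bash
for i in 1 2; do python3 -m handwheel '[[[0,0,0],[0,0,0]],[[0,0,0],[0,0,0]]]' | tr '\n' ' '
python3 -c "
from h import *
s=get_state();print(s['wrist_torque'],s['force'],s['q'][[0,5]])
im=snapshot('side');m=((im[150:210,170:235].max(2)<62));print(m.sum(0)[[25,28,30,32,34]],[np.where(m[:,k])[0][[0,-1]] for k in(25,28,30,32,34)])
im=cv2.imread('pics/raw_side.png');m=((im[150:210,170:235].max(2)<62));print(m.sum(0)[[25,28,30,32,34]],[np.where(m[:,k])[0][[0,-1]] for k in(25,28,30,32,34)])"; done
```

```text
clock: 22.28 position: [0.6042, -0.1045, 0.1096] tool_rot: [0.293, -3.124, 0.001] force: [-0.8, -6.5, -13.0] finger_gap: 0.0591 finger_force: 30.0 [-1.29705765  0.17865694  0.29308066] [ -0.79103771  -6.51694501 -12.96265223] [-0.2301974  -1.98729468]
[18  7  8 13  9] [array([29, 46]), array([41, 47]), array([ 5, 48]), array([ 4, 48]), array([ 4, 31])]
[29 31 32 32 30] [array([19, 49]), array([18, 49]), array([18, 50]), array([18, 50]), array([18, 49])]
clock: 22.58 position: [0.6042, -0.1045, 0.1096] tool_rot: [0.293, -3.124, 0.001] force: [-1.7, -5.7, -13.2] finger_gap: 0.0591 finger_force: 30.0 [-1.28804395  0.15975975  0.29392298] [ -1.66723274  -5.74893308 -13.21650524] [-0.23017913 -1.98727891]
[19  7  8 13  8] [array([28, 46]), array([41, 47]), array([ 5, 48]), array([ 4, 48]), array([ 4, 31])]
[29 31 32 32 30] [array([19, 49]), array([18, 49]), array([18, 50]), array([18, 50]), array([18, 49])]
```

The cap's lower edge has risen about 2 px, or roughly 5 mm, but it still resists the pull. I'll turn further without lifting.

```bash
python3 -m handwheel '[[[0,0,0],[0,0,-0.15]],[[0,0,0],[0,0,-0.3]],[[0,0,0],[0,0,-0.45]],[[0,0,0],[0,0,-0.45]],[[0,0,0],[0,0,-0.45]]]'
python3 -c "
from h import *
s=get_state();print(s['wrist_torque'],s['force'],s['q'][[0,5]])"
```

```text
clock: 23.25
position: [0.605, -0.1035, 0.1104]
tool_rot: [0.981, -2.983, -0.002]
force: [2.1, 1.5, -16.0]
finger_gap: 0.0593
finger_force: 30.0
[ 0.34997228 -0.52596102  0.04547234] [  2.11891521   1.54960997 -15.9727777 ] [-0.22909486 -2.43547392]
```

I'm near the wrist limit, so regrasp: open, wind back 2.6 rad, lower slightly, and grip again without pulling.

```bash
python3 -m handwheel '[[[0,0,0],[0,0,0]],[[0,0,0],[0,0,0]],[[0,0,0],[0,0,0]],[[0,0,0],[0,0,0]],[[0,0,0],[0,0,0]]]' 1
python3 -m handwheel '[[[0,0,0.005],[0,0,1.5]],[[0,0,0.005],[0,0,1.5]],[[0,0,0.005],[0,0,1.5]],[[0,0,0.005],[0,0,1.5]],[[0,0,0.005],[0,0,1.5]],[[0,0,0.005],[0,0,1.5]],[[0,0,0.005],[0,0,1.5]],[[0,0,0.005],[0,0,1.5]],[[0,0,0.005],[0,0,1.5]]]'
python3 -m handwheel '[[[0,0,0],[0,0,1.1]],[[0,0,0],[0,0,1.1]],[[0,0,0],[0,0,1.1]],[[0,0,0],[0,0,1.1]],[[0,0,0],[0,0,1.1]],[[0,0,0],[0,0,1.1]],[[0,0,0],[0,0,1.1]]]'
python3 -c "
from h import *
s=get_state();print(s['wrist_torque'],s['force'],s['q'][[0,5]])"
python3 -m handwheel '[[[0,0,0],[0,0,0]],[[0,0,0],[0,0,0]],[[0,0,0],[0,0,0]],[[0,0,0],[0,0,0]],[[0,0,0],[0,0,0]],[[0,0,0],[0,0,0]]]' -1
python3 -c "
from h import *
s=get_state();print(s['wrist_torque'],s['force'],s['q'][[0,5]])"
```

```text
clock: 23.88
position: [0.6055, -0.1038, 0.1117]
tool_rot: [-0.987, 2.982, -0.0]
force: [0.2, 0.0, 0.7]
finger_gap: 0.0939
finger_force: 0.0
clock: 25.0
position: [0.6055, -0.1038, 0.1065]
tool_rot: [-1.309, -2.856, 0.0]
force: [-1.2, -0.4, 0.6]
finger_gap: 0.0942
finger_force: 0.0
clock: 25.88
position: [0.6055, -0.1038, 0.1066]
tool_rot: [2.605, 1.755, 0.0]
force: [0.1, 0.2, 0.3]
finger_gap: 0.0939
finger_force: 0.0
[-0.13385786  0.06412854 -0.0304133 ] [0.11592503 0.18318239 0.28933473] [-0.22937582  0.15571749]
clock: 26.62
position: [0.6055, -0.1038, 0.1064]
tool_rot: [2.609, 1.749, -0.0]
force: [-0.1, -0.0, -2.5]
finger_gap: 0.0594
finger_force: 30.0
[-0.13229999  0.01560453  0.11550676] [-0.11969933 -0.04462457 -2.5097725 ] [-0.22933924  0.16032476]
```

```bash
for i in 1 2; do python3 -m handwheel '[[[0,0,-0.0003],[0,0,-0.1]],[[0,0,-0.0006],[0,0,-0.2]],[[0,0,-0.0009],[0,0,-0.3]],[[0,0,-0.0012],[0,0,-0.4]],[[0,0,-0.0012],[0,0,-0.4]],[[0,0,-0.0012],[0,0,-0.4]]]' | tr '\n' ' '
python3 -c "
from h import *
s=get_state();print(s['wrist_torque'],s['force'],s['q'][[0,5]])
im=snapshot('side');m=((im[150:210,170:235].max(2)<62));print([np.where(m[25:,k])[0][-1]+25 for k in range(24,36,1)])
im=cv2.imread('pics/raw_side.png');m=((im[150:210,170:235].max(2)<62));print([np.where(m[25:,k])[0][-1]+25 for k in range(24,36,1)])"; done
```

```text
clock: 27.38 position: [0.6053, -0.1037, 0.1075] tool_rot: [-2.212, -2.23, 0.001] force: [-0.5, 0.6, -3.8] finger_gap: 0.0591 finger_force: 30.0 [0.02068257 0.23826113 0.14437594] [-0.532219    0.60163004 -3.77006402] [-0.22932353 -0.23729727]
[np.int64(46), np.int64(46), np.int64(47), np.int64(47), np.int64(47), np.int64(47), np.int64(47), np.int64(47), np.int64(47), np.int64(47), np.int64(47), np.int64(47)]
[np.int64(48), np.int64(49), np.int64(49), np.int64(49), np.int64(49), np.int64(49), np.int64(50), np.int64(50), np.int64(50), np.int64(49), np.int64(49), np.int64(49)]
clock: 28.18 position: [0.6056, -0.1039, 0.1091] tool_rot: [1.726, 2.624, 0.0] force: [-1.4, 0.2, -0.2] finger_gap: 0.0593 finger_force: 30.0 [-0.01540343  0.21550669  0.05195258] [-1.41882285  0.24997998 -0.15363923] [-0.22948429 -0.63658377]
[np.int64(46), np.int64(47), np.int64(47), np.int64(47), np.int64(47), np.int64(47), np.int64(47), np.int64(47), np.int64(47), np.int64(47), np.int64(46), np.int64(46)]
[np.int64(48), np.int64(49), np.int64(49), np.int64(49), np.int64(49), np.int64(49), np.int64(50), np.int64(50), np.int64(50), np.int64(49), np.int64(49), np.int64(49)]
```

Forces are near zero now. Gentle lift test.

```bash
python3 -m handwheel '[[[0,0,-0.001],[0,0,-0.1]],[[0,0,-0.002],[0,0,-0.2]],[[0,0,-0.003],[0,0,-0.2]],[[0,0,-0.003],[0,0,-0.2]]]'
python3 -c "
from h import *
s=get_state();print(s['wrist_torque'],s['force'],s['q'][[0,5]])
im=snapshot('side');m=((im[150:210,170:235].max(2)<62));print([int(np.where(m[25:,k])[0][-1]+25) for k in range(24,36,1)])"
```

```text
clock: 28.72
position: [0.6055, -0.1038, 0.112]
tool_rot: [1.456, 2.784, -0.0]
force: [-1.1, 0.2, -0.8]
finger_gap: 0.0592
finger_force: 30.0
[ 0.02121338  0.26037291 -0.03339785] [-1.08854664  0.15418741 -0.82813488] [-0.22938209 -0.8364641 ]
[45, 46, 46, 46, 46, 46, 46, 46, 46, 46, 46, 46]
```

The cap has come free with no resistance. Lifting straight up about 29 mm.

```bash
python3 -m handwheel '[[[0,0,-0.002],[0,0,0]],[[0,0,-0.004],[0,0,0]],[[0,0,-0.006],[0,0,0]],[[0,0,-0.01],[0,0,0]],[[0,0,-0.015],[0,0,0]],[[0,0,-0.02],[0,0,0]],[[0,0,-0.025],[0,0,0]],[[0,0,-0.029],[0,0,0]],[[0,0,-0.029],[0,0,0]],[[0,0,-0.029],[0,0,0]],[[0,0,-0.029],[0,0,0]]]'
python3 -c "
from h import *
s=get_state();print(s['wrist_torque'],s['force'],s['q'][[0,5]])
a=snapshot('side')[120:280,150:310];b=snapshot('top')[90:210,200:330]
cv2.imwrite('pics/z7.png',np.hstack([cv2.resize(a,(400,400)),cv2.resize(b,(400,400))]))
print(pix('side',(.6055,-.1040,.0+.012+.126)),pix('side',(.6055,-.1040,.118)))"
```

```text
clock: 30.15
position: [0.6054, -0.1038, 0.1407]
tool_rot: [-1.452, -2.786, 0.0]
force: [-0.5, 0.9, -1.3]
finger_gap: 0.0594
finger_force: 30.0
[-0.00483004  0.00038156  0.00825431] [-0.4671549   0.87396205 -1.33289253] [-0.22939813 -0.83939539]
[200.06741204 174.92174385] [201.03779438 181.88655882]
```

View pics/z7.png

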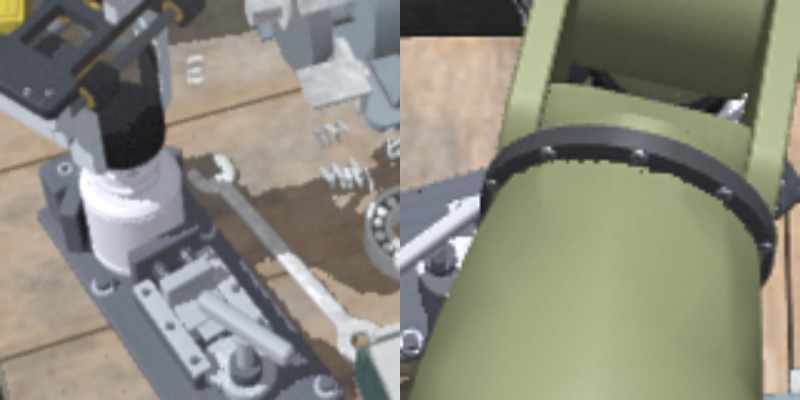

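The cap is held level above the bare neck, with its lower front edge at side px (204,187). That is about 12 px, or 37 mm, above where it was seated, so roughly 19 mm over the mouth. The pot, the spanner and the bearing look to be where they were.

```bash
python3 -c "
from rig import *
print(job_done())"
```

```text
the job is handed in; nothing more can be done
None
```

I wound the key to its stop and unscrewed the cap. The arm is still holding it level, about 2 cm above the open mouth. I handed the job in at about 30 s; no verdict came back. The cap slipped in the fingers and needed one regrasp.

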